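Advance the slide feeder by one turn of its hand wheel

ROBOT

A 6-joint arm with a two-finger parallel gripper is mounted at the origin on the work surface; the furniture and walls round the work are solid. World frame = base frame: x ahead of the robot, y to its left, z up, the work surface at z = 0. Lengths are in m, angles in degrees, forces in N, time in s.
With the tool pointing down it reaches from about 0.275 to 0.975 m from the base axis. Payload 8.4 kg.
Tool frame: the origin (TCP) lies at the very end of the fingers, on their centre line; the grasp point (between the pads) lies 19 mm behind it (r.grasp_offset is the distance from the TCP to the grasp point, in m); z points along the fingers, y is the line along which they close (so a half turn about z gives the same grasp; the last joint's range is limited). The gripper opens to 92 mm and grips with 3 to 60 N. Pads are 20 mm wide; open, the fingers measure 128 mm over their backs; the gripper's body (75 mm by 189 mm) begins 69 mm behind the grasp point.
Start: joints at [-77.143, 20.225, 93.587, -0, 66.188, -0.138], TCP at [0.141, -0.609, 0.176] pointing down, gripper open.
Joint ranges: [-150.9, 150.9], [-52.94, 120.26], [3.33, 152.33], [-74.26, 254.26], [0, 154.13], [-172.89, 172.89]. Speed limits (degrees/s): [127.2, 127.2, 159.86, 180, 180, 180].

INTERFACE

Orientations are given as [roll, pitch, yaw] about the fixed x, y, z axes, in that order (R = Rz(yaw) Ry(pitch) Rx(roll)).
In Python, from plant import r gives the robot as it stands.
- The arm moves only by the tool servo_tool, never from a script. Its argument "plan" is a list that holds one entry, the list of rows, each a list of 7 numbers: the shift along the tool's x, y, z in cm, then the turn, a rotation vector about the tool's x, y, z in degrees, then the finger opening in cm, from 0 to 9.19. In form: [[[dx, dy, dz, rx, ry, rz, fingers], ...]]. A call has 1 to 12 rows; each row is the pose to reach, as a shift and turn from the pose commanded when the call began, along the tool's axes at that moment; what a row does not reach only later rows make up. A row lasts 1/12 s, in which the tool goes at most 41.7 mm and 7.16 degrees, less where a joint would pass 70% of its speed; a pose out of reach is approached as far as the arm can. A call with a gripper value outside its range is refused whole. The fingers move at their own pace and stop on an object; "newtons" is the grip in N (left out, the last holds). Time passes only in rows, so rows that repeat a pose let the fingers close. It gives the time, the measured TCP pose, the force, the opening and the grip force at its end, in the units of the state.
- r.get_state(): the state, without advancing time (a new reading comes with each control period).
- r.snapshot(name): name is "side" or "top"; returns the picture (420x560x3 uint8, blue, green, red); there is no depth.
- r.camera_model(name): a dict with "fx", "fy", "cx", "cy" (pixels), "k1" (the pictures are not rectified: a ray, as slopes to the right and down, at radius r is drawn at 1 + k1 r^2 times it, then the intrinsics apply), "extrinsics" (4x4, takes a point from camera to world coordinates). Camera axes: x right, y down, z forward; pixel columns grow to the right and rows downward; lengths in m; the calibration is good to about 2 mm. A picture is of the moment at which its call begins. camera_model takes no time and is no camera call.
- r.hand_in(): hands the job in; it is judged then, once.
Trained networks look in the newest picture that a camera, given by its name, has taken for a name from the list of things; names that differ only in an ending like _2 or _b are one class to them, and where a whole thing is asked for, a point or a joint stands for the part that bears it (a point fixed in the world has none). Each returns a list of dicts, best first, with "conf" (0 to 1); they miss things now and then, are a little off and sometimes report something else, mostly with a low value. They report only what shows in the picture. A call takes as long as a camera call.
- r.trace(camera, label): "region" (420x560 bool, what is visible of it) and "rect" ([left, top, width, height] in pixels, round what is visible of it).
The state is a dict: "time_s": time; "qpos": joint angles; "joint_velocities": joint speeds; "joint_efforts": joint torques, N m; "eef_pos": TCP position; "tool_rot": TCP orientation; "contact_force": force on the tool from outside, world axes, zero at the start; "moment": the same for the moment, N m; "width": opening from 0.0 (shut) to 1.0 (fully open); "grip_force": force on a finger pad.
Only numpy, scipy, OpenCV 4.12 (cv2) and the standard library are available. Lean on these libraries where they do the work, as an engineer would, in place of code of your own. Each camera call takes 0.05 s, during which the arm holds its last target. There are 200 camera calls.

TASK

Move the next glass slide under the reader of the slide feeder: with the fingertips, push its black hand wheel round by the upright orange handle, clockwise seen from above, through exactly one full turn, so that the handle stops in line with the red start mark again. Only push the handle gently, never grip it; do not push the slide tray itself, and leave everything else on the table where it stands.

Things in the scene. Friction and masses are not known exactly. Their poses are not given: they have to be found in the camera images.
- feed_wheel (a joint): Black flat hand wheel on a vertical axis, rim 110 mm across, rim top 53 mm above the table. Value in rad: 0 at the start (handle in line with the red mark), grows clockwise seen from above, 6.283 after one full turn. No stop and no catch at one turn: it can be pushed on. It turns with a steady friction of about 0.12 N m (2 to 3 N at the handle), stays where it is left, hardly coasts.
- wheel_handle: Upright orange handle on the wheel at the end of one spoke, 50 mm from the wheel axis. Round, 17 to 20 mm thick, from 56 to 98 mm above the table; its top is free. Origin on its own axis 54 mm above the table; its z axis points up. It goes round with the wheel and also spins freely on its own pin, as crank handles do.
- wheel_axis (a point): Point on the vertical axis of the wheel, at the top of the hub, 56 mm above the table. Its x axis points towards the red start mark. Stands still.
- start_mark (a point): Red block 14 x 9 x 14 mm standing on the rim of the white dial (128 mm across) under the wheel, 64 mm from the wheel axis, its top 41 mm above the table; black ticks every 30 degrees run round the dial. The dial does not turn with the wheel; the bearing of the mark differs from start to start. At the start the handle stands in line with it.
- feeder: Grey and white slide feeder, fixed to the table, base 238 x 132 mm. Origin on the table on the wheel axis; its x axis points from the lane of slides to the wheel. The slide lane runs along its y axis, 76 to 164 mm from the wheel axis on the -x side, with a white reader bridge over it whose top is 62 mm above the table.
- slide_tray: Dark tray 80 x 116 mm with four glass slides with blue ends, in the lane of the feeder, its upper side 20 mm above the table. The wheel drives it: one turn clockwise moves it 28 mm towards +y of the feeder, from y = -14 to +14 mm of its origin. Not to be touched.
- reagent_b: Loose bottle, white with red cap, 33 mm thick, 62 mm high, beside the feeder. Origin at its underside. Bystander.
- reagent_a: Loose bottle, white with blue cap, 33 mm thick, 68 mm high, between the sharps container and the pen pot. Origin at its underside. Bystander.
- reagent_c: Loose brown bottle with black cap, 35 mm thick, 74 mm high, behind the centrifuge. Origin at its underside. Bystander.
- petri_a: Loose round dish 60 mm across, 14 mm high, in front of the sharps container, on the robot's right. Origin at its underside. Bystander.
- slide_box: Loose blue and grey carton 62 x 84 x 32 mm, on the robot's right. Origin at its underside. Bystander.

How it is judged:
By the outcome, as a careful person would: the job done as asked, in the order asked, and still so for the second after the job is handed in, with the robot touching nothing.
It also fails if it takes over 51 s, if anything falls off the work surface, if the arm or the gripper's body presses on something with over 40 N, if the wrist force passes 120 N, or if a joint passes its speed limit or range.

## Working session

There is one attempt and no reset: what is moved stays moved. The work goes in short steps, Python scripts to look and compute and a tool call to move; the robot and the scene stay as the last step left them, time stands still between calls to the robot, and variables do not carry over. Pictures are saved under pics/ and viewed, at most 10 in all, crops included, and the job is handed in when it is done.

Besides the shell and the picture viewer there is one more tool, called after "Emit:" as name(argument=value, ...) on one line, values as JSON. servo_tool: Moves the arm, as the interface text tells. Its arguments: {"type":"object","properties":{"plan":{"type":"array","items":{"type":"array","items":{"type":"array","items":{"type":"number"}}}},"newtons":{"type":"number"}},"required":["plan"]}

```bash
mkdir -p pics; ls; cat > h.py <<'E'
import numpy as np, cv2
from plant import r
def ray(cam,u,v):
    m=r.camera_model(cam); x=(u-m['cx'])/m['fx']; y=(v-m['cy'])/m['fy']
    d=np.hypot(x,y); q=d
    for _ in range(20): q=d/(1+m['k1']*q*q)
    s=q/d if d>0 else 1
    E=np.array(m['extrinsics']); return E[:3,3],E[:3,:3]@np.array([x*s,y*s,1])
def at(cam,u,v,z):
    o,d=ray(cam,u,v); return o+d*(z-o[2])/d[2]
def pix(cam,p):
    m=r.camera_model(cam);E=np.array(m['extrinsics']);c=E[:3,:3].T@(np.array(p)-E[:3,3]);x,y=c[0]/c[2],c[1]/c[2];k=1+m['k1']*(x*x+y*y)
    return m['fx']*x*k+m['cx'],m['fy']*y*k+m['cy']
E
python3 - <<'E'
from h import *
for c in("top","side"):
    im=r.snapshot(c); cv2.imwrite(f"pics/{c}0.png",im)
    print(c,np.round(r.camera_model(c)['extrinsics'],3).tolist())
    for n,z in(("wheel_handle",.098),("feed_wheel",.053),("feeder",.03)):
        for t in r.trace(c,n)[:2]:
            ys,xs=np.nonzero(t['region']); print(c,n,t['conf'],t['rect'],xs.mean(),ys.mean(),at(c,xs.mean(),ys.mean(),z).round(4))
s=r.get_state();print(s)
E
```

```text
pics
top [[0.017, -0.999, 0.042, 0.359], [-1.0, -0.017, -0.015, -0.004], [0.016, -0.042, -0.999, 1.218], [0.0, 0.0, 0.0, 1.0]]
top feed_wheel 0.78 [136.8, 148.5, 48.9, 49.2] 161.73155216284988 171.53944020356235 [0.4805 0.259  0.053 ]
top feed_wheel 0.54 [398.8, 202.6, 26.3, 24.2] 411.57852882703776 214.727634194831 [ 0.3884 -0.3352  0.053 ]
top feeder 0.64 [133.9, 146.4, 67.7, 102.8] 172.60978880321824 213.72477371773383 [0.3816 0.2355 0.03  ]
side [[-0.923, 0.194, -0.332, 0.839], [0.385, 0.492, -0.781, 0.931], [0.012, -0.848, -0.529, 0.715], [0.0, 0.0, 0.0, 1.0]]
side wheel_handle 0.6 [299.8, 297.1, 8.8, 21.6] 303.06363636363636 307.0 [0.5309 0.3064 0.098 ]
side feed_wheel 0.8 [289.1, 286.2, 62.2, 39.2] 315.28420256991683 305.2849584278156 [0.4855 0.2651 0.053 ]
side feeder 0.62 [270.2, 268.9, 134.6, 86.6] 351.49433218334156 307.73903400689994 [0.4119 0.2747 0.03  ]
side feeder 0.2 [283.4, 286.8, 69.5, 48.8] 317.2728608152773 311.03158281307384 [0.4768 0.2582 0.03  ]
{'time_s': 0.4, 'qpos': array([-7.71440469e+01,  2.02323329e+01,  9.35914360e+01, -1.41550337e-03,
        6.61884348e+01, -1.37073022e-01]), 'joint_velocities': array([-0.0536889 , -0.04177695, -0.07986222,  0.0149646 ,  0.04251715,
       -0.02580549]), 'joint_efforts': array([ 6.40992839e-04, -5.93162549e+01, -3.34157360e+01,  6.96956506e-02,
        1.83678704e-02, -6.13562406e-05]), 'eef_pos': array([ 0.14050144, -0.60893487,  0.17557373]), 'tool_rot': array([-1.79987793e+02,  1.26569197e-03,  1.29935978e+01]), 'contact_force': array([0.07512577, 0.3117597 , 0.64557743]), 'moment': array([0.0613537 , 0.01852847, 0.04159361]), 'grip_force': 0.0, 'width': 1.0021461972210621}
```

```bash
python3 - <<'E'
from h import *
a=cv2.imread("pics/top0.png");b=cv2.imread("pics/side0.png")
A=cv2.resize(a[120:270,100:240],(560,600),interpolation=3)
cv2.imwrite("pics/ca.png",A)
B=cv2.resize(b[240:380,250:430],None,fx=4.2,fy=4.2,interpolation=3);cv2.imwrite("pics/cb.png",B)
E
```

```text
(no output)
```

View pics/ca.png

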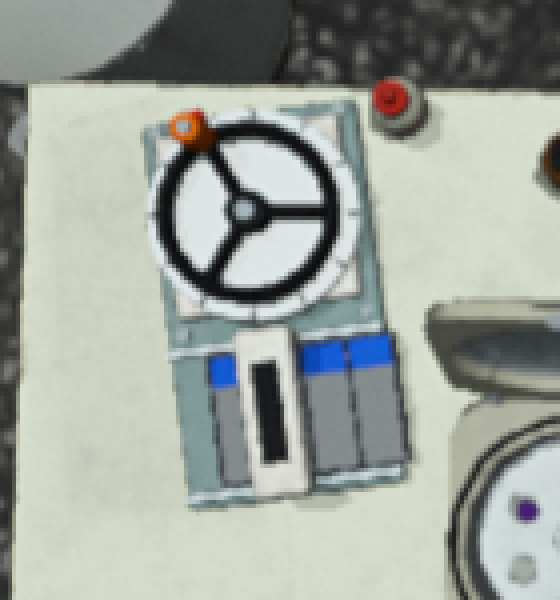

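View pics/cb.png

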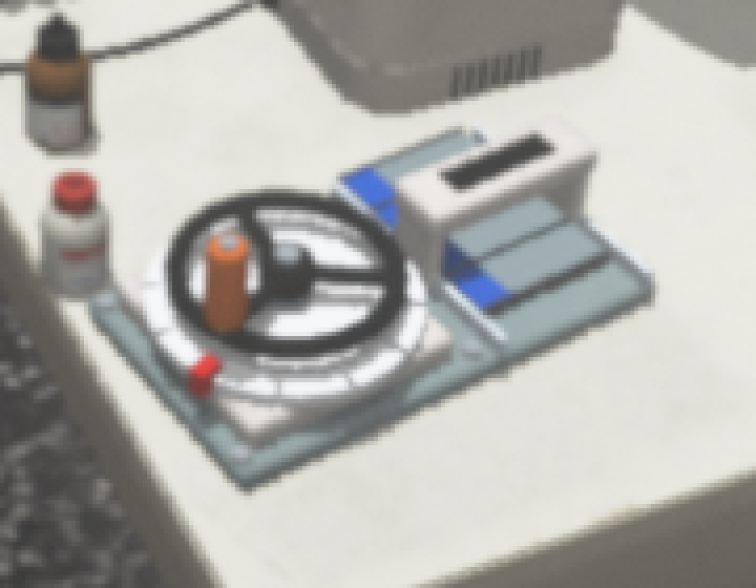

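View pics/side0.png

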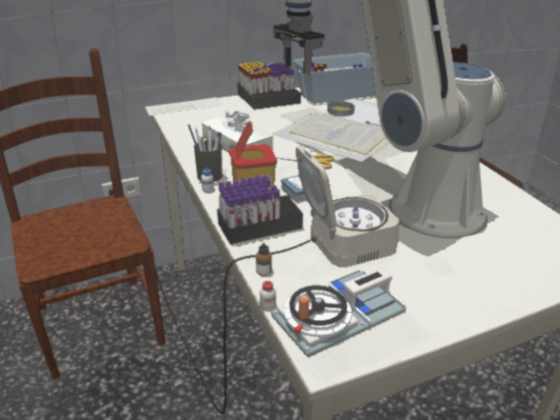

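View pics/top0.png

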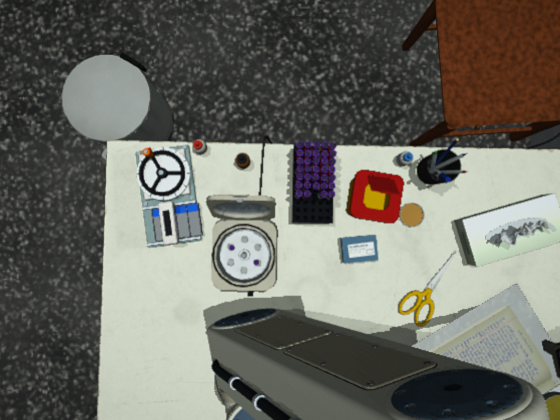

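The top view shows the hub at px (161,172) and the handle top at (147,152), up and to the left of the hub. The side view shows the red mark at (298,329). The centrifuge's open lid stands nearby at about (208-275, 195-220) in the top view, so I'll measure it too.

```bash
python3 - <<'E'
from h import *
P=lambda *a:np.round(at(*a),4)
print("hub",P("top",161.2,172.2,.056),P("side",250+290/4.2,240+255/4.2,.058))
print("handle top",P("top",146.8,151.8,.098),P("side",250+228/4.2,240+238/4.2,.098))
print("mark",P("side",250+203/4.2,240+362/4.2,.041))
# rim ellipse centre via side outline & dial in top
print("dial top circle centre",P("top",100+254/4,120+213/4,.03))
# orange blob
for c in("top","side"):
    im=cv2.imread(f"pics/{c}0.png");h=cv2.cvtColor(im,cv2.COLOR_BGR2HSV)
    m=cv2.inRange(h,(6,150,100),(16,255,255));m[:, :100]=0;m[:130]=0
    n,l,s,ce=cv2.connectedComponentsWithStats(m)
    print(c,[(s[i].tolist(),ce[i].round(1).tolist()) for i in range(1,n) if s[i,4]>8][:6])
# blacks fit of rim in top
im=cv2.imread("pics/top0.png")[143:203,132:192];g=im.max(2)
m=(g<60).astype(np.uint8);n,l,s,ce=cv2.connectedComponentsWithStats(m);k=1+np.argmax(s[1:,4])
c=max(cv2.findContours((l==k).astype(np.uint8),0,1)[0],key=len);h=cv2.convexHull(c);e=cv2.fitEllipse(h);print(e,P("top",132+e[0][0],143+e[0][1],.051))
a=cv2.imread("pics/top0.png")[180:300,190:290];b=cv2.imread("pics/side0.png")[130:270,270:410]
cv2.imwrite("pics/lid.png",np.hstack([cv2.resize(a,(350,420),interpolation=3),cv2.resize(b,(420,420),interpolation=3)]))
E
```

```text
hub [0.4786 0.2595 0.056 ] [0.4761 0.2612 0.058 ]
handle top [0.5202 0.2838 0.098 ] [0.5176 0.2824 0.098 ]
mark [0.5319 0.2928 0.041 ]
dial top circle centre [0.4788 0.2599 0.03  ]
top [([143, 148, 7, 8, 30], [146.4, 151.7])]
side [([110, 251, 6, 7, 9], [112.2, 253.9]), ([300, 299, 8, 4, 17], [303.3, 300.3])]
((29.614173889160156, 29.743196487426758), (44.55003356933594, 44.85979080200195), 89.61331176757812) [0.4778 0.2597 0.051 ]
```

View pics/lid.png

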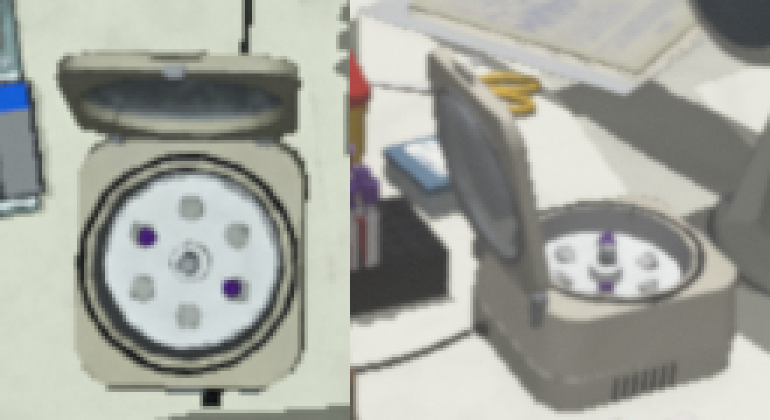

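```bash
python3 - <<'E'
from h import *
def tri(a,b):
    o,d=ray("top",*a);p,e=ray("side",*b)
    t=np.linalg.lstsq(np.c_[d,-e],p-o,rcond=None)[0];return (o+d*t[0]).round(3),(p+e*t[1]).round(3)
print("lid near top corner",tri((207,196.5),(324,167)))
print("lid far top",tri((275,196),(299,152)))
for z in(.1,.15,.2): print(at("top",207,197,z).round(3),at("top",210,217,z*.6).round(3))
print("bottles",at("top",199,145.5,.06),at("top",242,160,.07))
E
```

```text
lid near top corner (array([0.412, 0.123, 0.259]), array([0.41 , 0.124, 0.259]))
lid far top (array([ 0.417, -0.009,  0.235]), array([ 0.404, -0.003,  0.234]))
[0.42  0.145 0.1  ] [0.375 0.142 0.06 ]
[0.417 0.138 0.15 ] [0.374 0.138 0.09 ]
[0.414 0.131 0.2  ] [0.374 0.134 0.12 ]
bottles [0.54307442 0.17151777 0.06      ] [0.50933487 0.06885338 0.07      ]
```

```bash
cat >> h.py <<'E'
C=np.array([.4782,.2598])
def rows(poses,w):
    """world (x,y,z,yaw) list -> rows from the present pose"""
    s=r.get_state();p=s['eef_pos'];ya=s['tool_rot'][2];c,n=np.cos(np.radians(ya)),np.sin(np.radians(ya))
    R=np.array([[c,n,0],[n,-c,0],[0,0,-1]]).T.T
    print('at',p.round(4),s['tool_rot'].round(2),'F',s['contact_force'].round(1),'t',round(s['time_s'],2))
    o=[]
    for x in poses:
        d=R@(np.array(x[:3])-p)*100
        o.append([*(round(float(v),1 if w>8 else 2) for v in d),0,0,round(float((ya-x[3]+180)%360-180),1),w])
    print(str([o]).replace(' ',''))
def lin(a,b,n): a,b=np.array(a),np.array(b); return [a+(b-a)*k/n for k in range(1,n+1)]
def arc(phis,off,lag,z=.066,d=0,rad=.05):
    """tool straddling the handle, gap centre 'lag' m behind(-)/ahead; yaw=phi+off+d"""
    o=[]
    for f in phis:
        g=np.radians(f);h=C+rad*np.array([np.cos(g),np.sin(g)]);t=np.radians(f-90+d)
        o.append([*(h+lag*np.array([np.cos(t),np.sin(t)])),z,f+off+d])
    return o
E
python3 - <<'E'
from h import *
a=[.1405,-.609,.1756,13];b=[.36,-.46,.33,60];c=[.53,-.18,.33,97]
rows(lin(a,b,7)+lin(b,c,5+3)[:5],9)
E
```

```text
at [ 0.1405 -0.6089  0.1756] [-179.99    0.     12.99] F [0.1 0.3 0.6] t 0.4
[[[3.5,-1.4,-2.2,0,0,-6.7,9],[7.1,-2.7,-4.4,0,0,-13.4,9],[10.6,-4.1,-6.6,0,0,-20.1,9],[14.1,-5.5,-8.8,0,0,-26.9,9],[17.7,-6.8,-11.0,0,0,-33.6,9],[21.2,-8.2,-13.2,0,0,-40.3,9],[24.7,-9.6,-15.4,0,0,-47.0,9],[27.6,-12.5,-15.4,0,0,-51.6,9],[30.5,-15.4,-15.4,0,0,-56.3,9],[33.3,-18.4,-15.4,0,0,-60.9,9],[36.2,-21.3,-15.4,0,0,-65.5,9],[39.0,-24.2,-15.4,0,0,-70.1,9]]]
```

Emit:
servo_tool(plan=[[[3.5,-1.4,-2.2,0,0,-6.7,4],[7.1,-2.7,-4.4,0,0,-13.4,4],[10.6,-4.1,-6.6,0,0,-20.1,4],[14.1,-5.5,-8.8,0,0,-26.9,4],[17.7,-6.8,-11.0,0,0,-33.6,4],[21.2,-8.2,-13.2,0,0,-40.3,4],[24.7,-9.6,-15.4,0,0,-47.0,4],[27.6,-12.5,-15.4,0,0,-51.6,4],[30.5,-15.4,-15.4,0,0,-56.3,4],[33.3,-18.4,-15.4,0,0,-60.9,4],[36.2,-21.3,-15.4,0,0,-65.5,4],[39.0,-24.2,-15.4,0,0,-70.1,4]]])

```text
time_s: 1.4
eef_pos: [0.4625, -0.2909, 0.3299]
tool_rot: [180.0, 0.0, 83.3]
contact_force: [1.3, -0.9, 1.1]
width: 0.435
grip_force: 0.0
```

```bash
python3 - <<'E'
from h import *
s=r.get_state();a=[*s['eef_pos'],s['tool_rot'][2]]
b=[.56,.02,.33,a[3]+45];c=[.5213,.2852,.33,a[3]+45+44]
rows(lin(a,b,7)+lin(b,c,7)[:5],9);print(s['width'],s['qpos'].round(1))
E
```

```text
at [ 0.4625 -0.2909  0.3299] [1.7997e+02 1.0000e-02 8.3310e+01] F [ 1.3 -0.9  1.1] t 1.4
[[[4.6,0.9,-0.0,0,0,-6.4,9],[9.1,1.7,-0.0,0,0,-12.9,9],[13.7,2.6,-0.0,0,0,-19.3,9],[18.3,3.5,-0.0,0,0,-25.7,9],[22.9,4.3,-0.0,0,0,-32.1,9],[27.4,5.2,-0.0,0,0,-38.6,9],[32.0,6.1,-0.0,0,0,-45.0,9],[35.7,5.1,-0.0,0,0,-51.3,9],[39.4,4.1,-0.0,0,0,-57.6,9],[43.1,3.1,-0.0,0,0,-63.9,9],[46.8,2.1,-0.0,0,0,-70.1,9],[50.5,1.1,-0.0,0,0,-76.4,9]]]
0.4346791432133403 [-32.3   6.6  91.8   0.   81.6 -25.6]
```

Emit:
servo_tool(plan=[[[4.0,0.8,0,0,0,-6.4,4],[8.0,1.6,0,0,0,-12.9,4],[12.0,2.4,0,0,0,-19.3,4],[16.0,3.2,0,0,0,-25.7,4],[20.0,4.0,0,0,0,-32.1,4],[24.0,4.7,0,0,0,-38.6,4],[28.0,5.4,0,0,0,-45.0,4],[32.0,6.0,0,0,0,-51.3,4],[36.0,5.0,0,0,0,-57.6,4],[40.0,3.9,0,0,0,-63.9,4],[44.0,2.8,0,0,0,-70.1,4],[48.0,1.8,0,0,0,-76.4,4]]])

```text
time_s: 2.4
eef_pos: [0.5366, 0.1836, 0.3298]
tool_rot: [180.0, 0.0, 159.8]
contact_force: [0.5, 0.2, 0.6]
width: 0.435
grip_force: 0.0
```

```bash
python3 - <<'E'
from h import *
s=r.get_state();a=[*s['eef_pos'],s['tool_rot'][2]%360]
b=[.5213,.2852,.13,210.5]
rows(lin(a,b,9)+[b]*2,9);print(s['width'],s['qpos'].round(1))
E
```

```text
at [0.5366 0.1836 0.3298] [1.7999e+02 1.0000e-02 1.5980e+02] F [0.5 0.2 0.6] t 2.4
[[[0.5,1.0,2.2,0,0,-5.6,9],[1.1,2.0,4.4,0,0,-11.3,9],[1.6,3.0,6.7,0,0,-16.9,9],[2.2,4.0,8.9,0,0,-22.5,9],[2.7,5.0,11.1,0,0,-28.2,9],[3.3,6.0,13.3,0,0,-33.8,9],[3.8,7.0,15.5,0,0,-39.4,9],[4.4,8.0,17.8,0,0,-45.1,9],[4.9,9.0,20.0,0,0,-50.7,9],[4.9,9.0,20.0,0,0,-50.7,9],[4.9,9.0,20.0,0,0,-50.7,9]]]
0.43510222128319204 [ 18.7   8.7  89.4   0.   81.9 -51.1]
```

Emit:
servo_tool(plan=[[[0.6,1.4,1.0,0,0,-5.7,4],[1.2,2.8,2.5,0,0,-11.4,4],[1.8,4.2,4.5,0,0,-17.0,4],[2.4,5.6,7.0,0,0,-22.6,4],[3.0,7.0,10.0,0,0,-28.2,4],[3.8,8.0,13.0,0,0,-33.8,4],[4.5,8.6,16.0,0,0,-39.4,4],[4.9,9.0,18.5,0,0,-45.1,4],[4.9,9.0,20.0,0,0,-50.7,4],[4.9,9.0,20.0,0,0,-50.7,4]]])

```text
time_s: 3.23
eef_pos: [0.5205, 0.2823, 0.1261]
tool_rot: [180.0, -0.3, -149.5]
contact_force: [0.2, -0.2, 0.3]
width: 0.437
grip_force: 0.0
```

```bash
python3 - <<'E'
from h import *
rows([[.5213,.2852,.066,210.5]],4)
a=r.snapshot("top");b=r.snapshot("side")
cv2.imwrite("pics/s1.png",np.hstack([cv2.resize(a[120:240,110:220],(330,360),interpolation=3),cv2.resize(b[240:360,250:370],(420,420),interpolation=3)[:360]]))
E
```

```text
at [0.5205 0.2823 0.1261] [ 179.99   -0.34 -149.51] F [ 0.2 -0.2  0.3] t 3.23
[[[-0.22,0.21,6.01,0,0,-0.0,4]]]
```

View pics/s1.png

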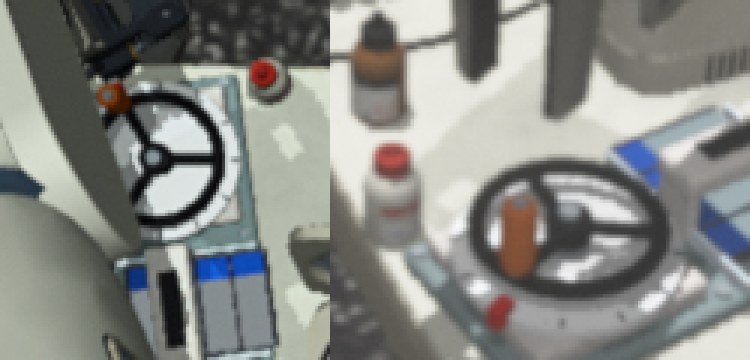

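```bash
python3 - <<'E'
from h import *
s=r.get_state();p=s['eef_pos'];print(p,s['qpos'].round(1))
t=np.array([np.sin(np.radians(-149.5)),-np.cos(np.radians(-149.5)),0])
for k in(-.02,0,.02): print(k,pix("side",p+t*k),pix("top",p+t*k), pix("top",p+t*k*4+[0,0,.1]))
print(pix("side",[.519,.283,.098]),pix("top",[.519,.283,.098]))
b=r.snapshot("side");a=r.snapshot("top");cv2.imwrite("pics/s2.png",np.hstack([a[60:360,40:440],b[60:360,160:560]]))
E
```

```text
[0.52292487 0.28303273 0.12979787] [ 28.3  20.3  99.9  -0.   59.9 -91.7]
-0.02 (np.float64(292.92929975169966), np.float64(279.1470349104588)) (np.float64(151.4730772014353), np.float64(144.0710457581693)) (np.float64(165.49560321974943), np.float64(121.43641604785051))
0 (np.float64(302.3098724242124), np.float64(283.5811321272895)) (np.float64(143.5134775277901), np.float64(148.47555460889447)) (np.float64(130.4831607036742), np.float64(140.76873719591))
0.02 (np.float64(311.88542750893106), np.float64(288.1004657566721)) (np.float64(135.54038735860098), np.float64(152.8860014097816)) (np.float64(95.20260039948298), np.float64(160.2160589795533))
(np.float64(303.7222378805883), np.float64(297.07225378716544)) (np.float64(147.13584915710138), np.float64(152.35258435374476))
```

View pics/s2.png

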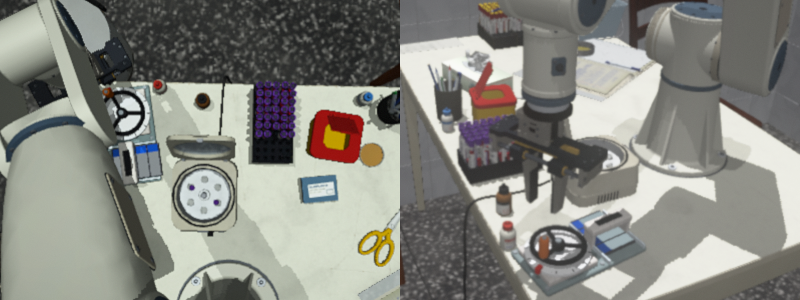

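```bash
python3 - <<'E'
from h import *
p=np.array([.1405,-.609,.1756]);y=np.radians(13);t=np.array([np.sin(y),-np.cos(y),0])
for k in(-.055,0,.055): print(pix("side",p+t*k))
p=r.get_state()['eef_pos'];y=np.radians(-149.5);t=np.array([np.sin(y),-np.cos(y),0]);print(p)
I=r.snapshot("side").copy();J=cv2.imread("pics/side0.png")
A=cv2.resize(J[0:100,250:350],(400,400),interpolation=3)
for k in(-.03,0,.03):
    u,v=pix("side",p+t*k);cv2.circle(I,(int(u),int(v)),1,(0,255,0),-1)
B=cv2.resize(I[210:320,260:360],(400,440),interpolation=3)[:400]
cv2.imwrite("pics/s3.png",np.hstack([A,B]))
E
```

```text
(np.float64(306.4077271159559), np.float64(86.47968932414386))
(np.float64(296.0009786136674), np.float64(81.99538315121555))
(np.float64(286.0489036875988), np.float64(77.72556128895192))
[0.52403095 0.28343834 0.13121768]
```

View pics/s3.png

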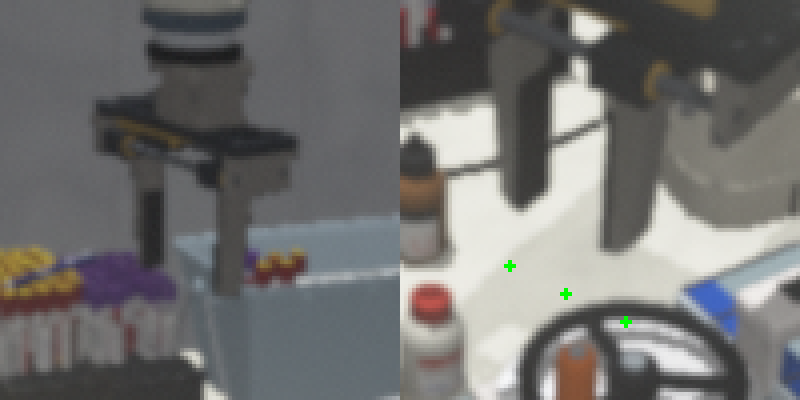

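The side view shows both fingertips about 17 px (about 38 mm) higher than the reported TCP, and the start picture shows the same offset. I'll descend in safe steps and check each one in the side picture.

Emit:
servo_tool(plan=[[[0,0,1.5,0,0,0,4],[0,0,3.0,0,0,0,4],[0,0,4.5,0,0,0,4],[0,0,6.2,0,0,0,4],[0,0,6.2,0,0,0,4],[0,0,6.2,0,0,0,4]]])

```text
time_s: 3.98
eef_pos: [0.5232, 0.283, 0.0683]
tool_rot: [180.0, -0.0, -149.9]
contact_force: [0.6, 0.4, 0.8]
width: 0.438
grip_force: 0.0
```

```bash
python3 - <<'E'
from h import *
s=r.get_state();p=s['eef_pos'];y=np.radians(s['tool_rot'][2]);t=np.array([np.sin(y),-np.cos(y),0]);print(p,s['tool_rot'],s['contact_force'])
I=r.snapshot("side");J=I.copy()
for k in(-.03,0,.03):
  for dz,c in((0,(0,255,0)),(.038,(255,255,0))):
    u,v=pix("side",p+t*k+[0,0,dz]);print(k,dz,round(u,1),round(v,1));J[int(round(v)),int(round(u))]=c
A=r.snapshot("top")
cv2.imwrite("pics/s4.png",np.hstack([cv2.resize(J[250:330,265:345],(480,480),interpolation=0),cv2.resize(A[110:190,130:180],(300,480),interpolation=3)]))
E
```

```text
[0.52319667 0.282981   0.06827109] [ 1.79999117e+02 -5.66438858e-04 -1.49882311e+02] [0.63962545 0.41076219 0.78941299]
-0.03 0 287.6 303.5
-0.03 0.038 288.0 287.3
0 0 301.0 310.3
0 0.038 301.7 294.0
0.03 0 314.8 317.3
0.03 0.038 315.9 301.0
```

View pics/s4.png

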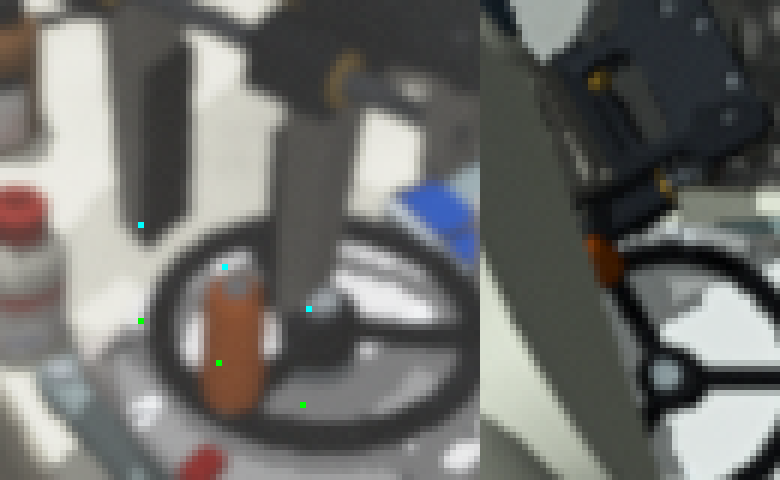

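The tips sit on the shifted prediction, so the true height is about 37 mm above the reported one. The handle at px (304,300) stands between the two fingers. I'll lower to a reported z of 0.031 (about 0.068 true) and begin the arc.

```bash
cat >> h.py <<'E'
Z=.031
def delta(f): return float(np.interp(f,[-185,-150,-100,-15,30],[0,0,-30,-30,0]))
def ph1(fs,lag=.0107): return [arc([f],180,lag,Z,delta(f))[0] for f in fs]
E
python3 - <<'E'
from h import *
s=r.get_state();a=[*s['eef_pos'],210.1];b=[.521,.285,Z,210.5]
rows(lin(a,b,4)+[b]+ph1([32],.002)+ph1([32],.006)+ph1([30.5,28,24,20,16]),4)
E
```

```text
at [0.524  0.2835 0.0692] [-1.8000e+02  1.2000e-01 -1.4985e+02] F [-0.1  0.   0.2] t 4.08
[[[0.05,0.07,0.96,0,0,-0.0,4],[0.09,0.14,1.91,0,0,-0.1,4],[0.14,0.21,2.87,0,0,-0.2,4],[0.19,0.28,3.82,0,0,-0.3,4],[0.19,0.28,3.82,0,0,-0.3,4],[0.15,0.21,3.82,0,0,-1.8,4],[0.14,-0.19,3.82,0,0,-1.8,4],[0.15,-0.79,3.82,0,0,-0.3,4],[0.22,-1.01,3.82,0,0,3.5,4],[0.37,-1.34,3.82,0,0,10.2,4],[0.54,-1.66,3.82,0,0,16.8,4],[0.73,-1.95,3.82,0,0,23.5,4]]]
```

Emit:
servo_tool(plan=[[[0.05,0.05,0.9,0,0,0,4],[0.1,0.15,1.8,0,0,0,4],[0.15,0.2,2.7,0,0,0,4],[0.2,0.3,3.4,0,0,0,4],[0.2,0.3,3.8,0,0,0,4],[0.15,0,3.8,0,0,0,4],[0.15,-0.4,3.8,0,0,0,4],[0.15,-0.8,3.8,0,0,0,4],[0.15,-0.8,3.8,0,0,0,4]]])

```text
time_s: 4.83
eef_pos: [0.5262, 0.275, 0.0299]
tool_rot: [180.0, 0.0, -149.8]
contact_force: [-0.4, 0.3, 0.1]
width: 0.44
grip_force: 0.2
```

```bash
python3 - <<'E'
from h import *
rows(ph1([28,24.5,21,17,13,9,5,1,-3,-7,-11,-15]),4)
E
```

```text
at [0.5262 0.275  0.0299] [ 1.7999e+02  2.0000e-02 -1.4984e+02] F [-0.4  0.3  0.1] t 4.83
[[[-0.02,-0.16,-0.11,0,0,3.5,4],[0.11,-0.45,-0.11,0,0,9.3,4],[0.26,-0.73,-0.11,0,0,15.2,4],[0.44,-1.03,-0.11,0,0,21.8,4],[0.65,-1.31,-0.11,0,0,28.5,4],[0.87,-1.58,-0.11,0,0,35.2,4],[1.1,-1.82,-0.11,0,0,41.8,4],[1.35,-2.04,-0.11,0,0,48.5,4],[1.61,-2.25,-0.11,0,0,55.2,4],[1.87,-2.42,-0.11,0,0,61.8,4],[2.15,-2.58,-0.11,0,0,68.5,4],[2.42,-2.72,-0.11,0,0,75.2,4]]]
```

Emit:
servo_tool(plan=[[[0,-0.2,0,0,0,3.5,4],[0.1,-0.45,0,0,0,9.3,4],[0.25,-0.75,0,0,0,15.2,4],[0.45,-1.05,0,0,0,21.8,4],[0.65,-1.3,0,0,0,28.5,4],[0.85,-1.6,0,0,0,35.2,4],[1.1,-1.8,0,0,0,41.8,4],[1.35,-2.05,0,0,0,48.5,4],[1.6,-2.25,0,0,0,55.2,4],[1.85,-2.4,0,0,0,61.8,4],[2.15,-2.6,0,0,0,68.5,4],[2.4,-2.7,0,0,0,75.2,4]]])

```text
time_s: 5.83
eef_pos: [0.5196, 0.2403, 0.0302]
tool_rot: [179.9, 0.0, 134.6]
contact_force: [1.6, 2.3, -2.7]
width: 0.433
grip_force: 1.4
```

```bash
cat >> h.py <<'E'
def orange(c):
    im=r.snapshot(c);h=cv2.cvtColor(im,cv2.COLOR_BGR2HSV);m=cv2.inRange(h,(5,120,70),(17,255,255))
    u,v=pix(c,[*C,.07]);k=np.zeros_like(m);cv2.circle(k,(int(u),int(v)),40,255,-1)
    n,l,s,ce=cv2.connectedComponentsWithStats(m&k)
    for i in range(1,n):
        if s[i,4]>8:
            x,y,w,hh,A=s[i];p=at(c,ce[i][0],ce[i][1],.078)[:2]
            print(c,s[i].tolist(),p.round(4),'phi',np.degrees(np.arctan2(*(p-C)[::-1])).round(1),'rad',np.linalg.norm(p-C).round(4))
E
python3 - <<'E'
from h import *
orange("side");orange("top")
rows(ph1(list(range(-20,-80,-5))),4)
E
```

```text
at [0.5193 0.24   0.0302] [1.7991e+02 4.0000e-02 1.3485e+02] F [ 1.5  0.2 -0.5] t 5.93
[[[-0.13,-0.46,-0.08,0,0,4.9,4],[-0.21,-0.85,-0.08,0,0,9.9,4],[-0.25,-1.25,-0.08,0,0,14.9,4],[-0.26,-1.64,-0.08,0,0,19.9,4],[-0.23,-2.04,-0.08,0,0,24.9,4],[-0.16,-2.43,-0.08,0,0,29.9,4],[-0.07,-2.82,-0.08,0,0,34.9,4],[0.06,-3.2,-0.08,0,0,39.9,4],[0.22,-3.56,-0.08,0,0,44.9,4],[0.42,-3.91,-0.08,0,0,49.9,4],[0.64,-4.24,-0.08,0,0,54.9,4],[0.89,-4.54,-0.08,0,0,59.9,4]]]
```

Emit:
servo_tool(plan=[[[-0.15,-0.45,0,0,0,5,4],[-0.2,-0.85,0,0,0,10,4],[-0.25,-1.25,0,0,0,15,4],[-0.25,-1.65,0,0,0,20,4],[-0.25,-2.05,0,0,0,25,4],[-0.15,-2.45,0,0,0,30,4],[-0.05,-2.8,0,0,0,35,4],[0.05,-3.2,0,0,0,40,4],[0.2,-3.55,0,0,0,45,4],[0.4,-3.9,0,0,0,50,4],[0.65,-4.25,0,0,0,55,4],[0.9,-4.55,0,0,0,60,4]]])

```text
time_s: 6.93
eef_pos: [0.4811, 0.2142, 0.0302]
tool_rot: [179.9, -0.0, 75.0]
contact_force: [3.1, -0.4, -0.6]
width: 0.437
grip_force: 1.5
```

```bash
python3 - <<'E'
from h import *
orange("side");orange("top")
rows(ph1(list(range(-80,-126,-4))),4)
I=r.snapshot("side");cv2.imwrite("pics/s5.png",cv2.resize(I[235:345,260:400],(700,550),interpolation=3))
E
```

```text
side [298, 271, 8, 18, 116] [0.4909 0.2141] phi -74.4 rad 0.0474
at [0.4804 0.2141 0.0301] [ 1.7995e+02 -1.0000e-02  7.5130e+01] F [ 1.3 -0.4 -0.1] t 7.03
[[[-0.08,-0.35,-0.09,0,0,5.1,4],[-0.14,-0.66,-0.09,0,0,9.1,4],[-0.18,-0.97,-0.09,0,0,13.1,4],[-0.2,-1.29,-0.09,0,0,17.1,4],[-0.19,-1.61,-0.09,0,0,21.1,4],[-0.17,-1.93,-0.09,0,0,25.1,4],[-0.16,-2.26,-0.09,0,0,26.7,4],[-0.12,-2.6,-0.09,0,0,28.3,4],[-0.07,-2.93,-0.09,0,0,29.9,4],[0.01,-3.26,-0.09,0,0,31.5,4],[0.12,-3.58,-0.09,0,0,33.1,4],[0.25,-3.9,-0.09,0,0,34.7,4]]]
```

View pics/s5.png

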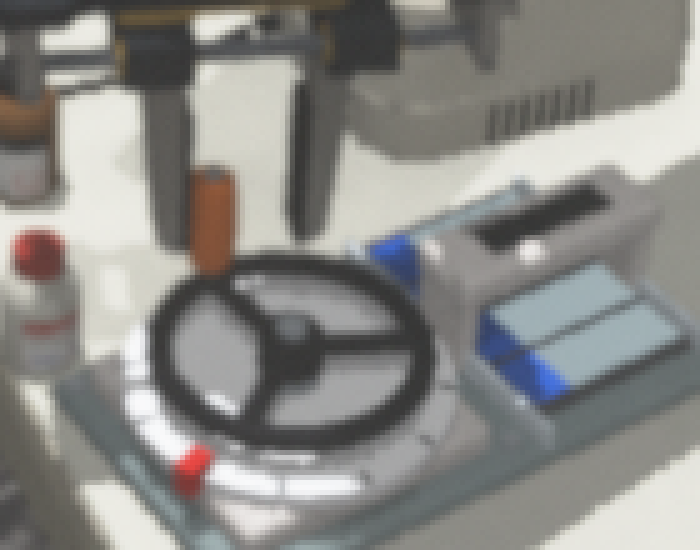

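The picture shows the handle at px (302,280) being pushed by the trailing finger, with the tips just above the rim and phi about -74°. It's working, so I'll continue.

Emit:
servo_tool(plan=[[[-0.1,-0.35,0,0,0,5,4],[-0.15,-0.65,0,0,0,9,4],[-0.2,-0.95,0,0,0,13,4],[-0.2,-1.3,0,0,0,17,4],[-0.2,-1.6,0,0,0,21,4],[-0.15,-1.95,0,0,0,25,4],[-0.15,-2.25,0,0,0,26.7,4],[-0.1,-2.6,0,0,0,28.3,4],[-0.05,-2.95,0,0,0,29.9,4],[0,-3.25,0,0,0,31.5,4],[0.1,-3.6,0,0,0,33.1,4],[0.25,-3.9,0,0,0,34.7,4]]])

```text
time_s: 8.08
eef_pos: [0.4435, 0.2266, 0.03]
tool_rot: [180.0, -0.0, 40.6]
contact_force: [2.2, -2.4, 2.3]
width: 0.436
grip_force: 1.5
```

```bash
python3 - <<'E'
from h import *
orange("side")
rows(ph1(list(range(-130,-190,-5))),4)
E
```

```text
side [318, 268, 9, 18, 123] [0.4508 0.2199] phi -124.5 rad 0.0484
at [0.443  0.2269 0.03  ] [ 1.7998e+02 -1.0000e-02  4.0420e+01] F [ 1.2 -1.5  2.1] t 8.13
[[[-0.07,-0.46,-0.1,0,0,2.4,4],[-0.09,-0.89,-0.1,0,0,4.4,4],[-0.07,-1.33,-0.1,0,0,6.4,4],[-0.01,-1.76,-0.1,0,0,8.4,4],[0.09,-2.18,-0.1,0,0,10.4,4],[0.28,-2.59,-0.1,0,0,15.4,4],[0.5,-2.97,-0.1,0,0,20.4,4],[0.76,-3.34,-0.1,0,0,25.4,4],[1.04,-3.68,-0.1,0,0,30.4,4],[1.36,-4.0,-0.1,0,0,35.4,4],[1.7,-4.28,-0.1,0,0,40.4,4],[2.07,-4.54,-0.1,0,0,45.4,4]]]
```

Emit:
servo_tool(plan=[[[-0.05,-0.45,0,0,0,2.4,4],[-0.1,-0.9,0,0,0,4.4,4],[-0.05,-1.35,0,0,0,6.4,4],[0,-1.75,0,0,0,8.4,4],[0.1,-2.2,0,0,0,10.4,4],[0.3,-2.6,0,0,0,15.4,4],[0.5,-2.95,0,0,0,20.4,4],[0.75,-3.35,0,0,0,25.4,4],[1.05,-3.7,0,0,0,30.4,4],[1.35,-4.0,0,0,0,35.4,4],[1.7,-4.3,0,0,0,40.4,4],[2.05,-4.55,0,0,0,45.4,4]]])

```text
time_s: 9.13
eef_pos: [0.4291, 0.2744, 0.0298]
tool_rot: [179.9, 0.0, -5.0]
contact_force: [-1.1, -2.1, 2.4]
width: 0.431
grip_force: 1.4
```

```bash
python3 - <<'E'
from h import *
orange("side")
f=-205
q=arc([f],180,0,Z,0)[0]; q2=q.copy(); q2[2]=.09
rows(ph1([-190,-195,-200,-205,-205])+[q]+[q]+lin(q,q2,4),4);print(r.get_state()['qpos'].round(1))
E
```

```text
side [340, 280, 7, 17, 91] [0.4306 0.2657] phi 172.9 rad 0.048
at [0.4294 0.2751 0.0298] [ 1.7998e+02  2.0000e-02 -5.4000e+00] F [-0.4 -0.7  1. ] t 9.18
[[[0.1,-0.4,-0.12,0,0,4.6,4],[0.25,-0.82,-0.12,0,0,9.6,4],[0.43,-1.23,-0.12,0,0,14.6,4],[0.65,-1.62,-0.12,0,0,19.6,4],[0.65,-1.62,-0.12,0,0,19.6,4],[0.29,-0.61,-0.12,0,0,19.6,4],[0.29,-0.61,-0.12,0,0,19.6,4],[0.29,-0.61,-1.59,0,0,19.6,4],[0.29,-0.61,-3.07,0,0,19.6,4],[0.29,-0.61,-4.54,0,0,19.6,4],[0.29,-0.61,-6.02,0,0,19.6,4]]]
[ 32.5  21.4 114.4  -0.   44.3 127.9]
```

Emit:
servo_tool(plan=[[[0.1,-0.4,0,0,0,4.6,4],[0.25,-0.8,0,0,0,9.6,4],[0.45,-1.25,0,0,0,14.6,4],[0.65,-1.6,0,0,0,19.6,4],[0.65,-1.6,0,0,0,19.6,4],[0.3,-0.7,0,0,0,19.6,4],[0.3,-0.7,0,0,0,19.6,4],[0.3,-0.7,-1.5,0,0,19.6,4],[0.3,-0.7,-3.0,0,0,19.6,4],[0.3,-0.7,-4.5,0,0,19.6,4],[0.3,-0.7,-6.0,0,0,19.6,4],[0.3,-0.7,-6.0,0,0,19.6,4]]])

```text
time_s: 10.18
eef_pos: [0.4342, 0.282, 0.0921]
tool_rot: [-179.8, -0.1, -24.5]
contact_force: [0.3, 0.8, 0.5]
width: 0.432
grip_force: 0.0
```

```bash
python3 - <<'E'
from h import *
orange("side")
s=r.get_state();print(s['eef_pos'],s['tool_rot'],s['contact_force'])
E
```

```text
side [342, 286, 8, 17, 107] [0.4335 0.2837] phi 151.9 rad 0.0507
[0.43362794 0.28167188 0.09079898] [-1.79856748e+02 -8.60503171e-02 -2.45610004e+01] [ 0.3533682  -0.0372665  -0.35991748]
```

Emit:
servo_tool(plan=[[[0,0,0,0,0,-7,4],[0,0,0,0,0,-14,4],[0,0,0,0,0,-21,4],[0,0,0,0,0,-28,4],[0,0,0,0,0,-35,4],[0,0,0,0,0,-42,4],[0,0,0,0,0,-49,4],[0,0,0,0,0,-56,4],[0,0,0,0,0,-63,4],[0,0,0,0,0,-70,4],[0,0,0,0,0,-77,4],[0,0,0,0,0,-84,4]]])

```text
time_s: 11.23
eef_pos: [0.432, 0.2808, 0.0884]
tool_rot: [-180.0, 0.1, 59.8]
contact_force: [-0.9, 0.2, 0.2]
width: 0.437
grip_force: 0.0
```

Emit:
servo_tool(plan=[[[0,0,0,0,0,-7,4],[0,0,0,0,0,-14,4],[0,0,0,0,0,-21,4],[0,0,0,0,0,-28,4],[0,0,0,0,0,-35,4],[0,0,0,0,0,-42,4],[0,0,0,0,0,-49,4],[0,0,0,0,0,-56,4],[0,0,0,0,0,-63,4],[0,0,0,0,0,-70,4],[0,0,0,0,0,-77,4],[0,0,0,0,0,-84,4]]])

```text
time_s: 12.23
eef_pos: [0.432, 0.2808, 0.0884]
tool_rot: [-179.9, -0.0, 143.8]
contact_force: [-0.2, 0.2, 0.4]
width: 0.437
grip_force: 0.0
```

```bash
python3 - <<'E'
from h import *
orange("side")
f=-207; q=arc([f],360,0,Z)[0]; u=q.copy();u[2]=.09
A=lambda fs,l=.0107:[arc([g],360,l,Z)[0] for g in fs]
rows([u,u]+lin(u,q,5)+[q]+A([f],.004)+A([f],.008),4)
E
```

```text
side [342, 285, 8, 19, 119] [0.4339 0.2834] phi 151.9 rad 0.0502
at [0.432  0.2807 0.0884] [-1.7991e+02 -4.0000e-02  1.4427e+02] F [-0.3 -0.6  0.1] t 12.28
[[[-0.03,0.24,-0.16,0,0,-8.7,4],[-0.03,0.24,-0.16,0,0,-8.7,4],[-0.03,0.24,1.02,0,0,-8.7,4],[-0.03,0.24,2.2,0,0,-8.7,4],[-0.03,0.24,3.38,0,0,-8.7,4],[-0.03,0.24,4.56,0,0,-8.7,4],[-0.03,0.24,5.74,0,0,-8.7,4],[-0.03,0.24,5.74,0,0,-8.7,4],[0.03,0.63,5.74,0,0,-8.7,4],[0.09,1.03,5.74,0,0,-8.7,4]]]
```

Emit:
servo_tool(plan=[[[0,0.25,0,0,0,-6,4],[0,0.25,0,0,0,-8.7,4],[0,0.25,1.0,0,0,-8.7,4],[0,0.25,2.2,0,0,-8.7,4],[0,0.25,3.4,0,0,-8.7,4],[0,0.25,4.6,0,0,-8.7,4],[0,0.25,5.7,0,0,-8.7,4],[0,0.25,5.7,0,0,-8.7,4],[0,0.6,5.7,0,0,-8.7,4],[0.1,1.0,5.7,0,0,-8.7,4]]])

```text
time_s: 13.12
eef_pos: [0.4382, 0.2901, 0.0327]
tool_rot: [-180.0, -0.0, 151.9]
contact_force: [-1.2, -2.9, -0.9]
width: 0.435
grip_force: 2.1
```

```bash
cat >>h.py <<'E'
def ph2(fs,l=.0107): return [arc([g],360,l,Z)[0] for g in fs]
E
python3 - <<'E'
from h import *
orange("side")
rows(ph2([-208.5,-212]+list(range(-217,-267,-5))),4)
E
```

```text
at [0.4386 0.2908 0.033 ] [1.7997e+02 1.0000e-02 1.5195e+02] F [ 0.2 -0.8 -1.5] t 13.17
[[[0.04,0.23,0.2,0,0,0.5,4],[-0.04,0.53,0.2,0,0,4.0,4],[-0.18,0.96,0.2,0,0,9.0,4],[-0.36,1.37,0.2,0,0,14.0,4],[-0.57,1.76,0.2,0,0,19.0,4],[-0.82,2.13,0.2,0,0,24.0,4],[-1.09,2.48,0.2,0,0,29.0,4],[-1.4,2.8,0.2,0,0,34.0,4],[-1.73,3.1,0.2,0,0,39.0,4],[-2.09,3.36,0.2,0,0,44.0,4],[-2.47,3.6,0.2,0,0,49.0,4],[-2.87,3.79,0.2,0,0,54.0,4]]]
```

Emit:
servo_tool(plan=[[[0.05,0.25,0,0,0,0.5,4],[-0.05,0.55,0,0,0,4,4],[-0.2,0.95,0,0,0,9,4],[-0.35,1.35,0,0,0,14,4],[-0.55,1.75,0,0,0,19,4],[-0.8,2.15,0,0,0,24,4],[-1.1,2.5,0,0,0,29,4],[-1.4,2.8,0,0,0,34,4],[-1.75,3.1,0,0,0,39,4],[-2.1,3.35,0,0,0,44,4],[-2.45,3.6,0,0,0,49,4],[-2.85,3.8,0,0,0,54,4]]])

```text
time_s: 14.17
eef_pos: [0.4806, 0.3104, 0.033]
tool_rot: [-180.0, -0.0, 97.7]
contact_force: [-3.1, -0.2, -0.1]
width: 0.435
grip_force: 1.5
```

```bash
python3 - <<'E'
from h import *
orange("side");orange("top")
rows(ph2([-270.5,-275,-280,-285,-290,-295,-300,-304,-308,-311,-314]),4)
E
```

```text
side [330, 299, 11, 20, 166] [0.4699 0.3126] phi 98.9 rad 0.0534
at [0.4814 0.3106 0.0331] [ 1.7997e+02 -3.0000e-02  9.7860e+01] F [-0.4  0.9 -1.1] t 14.27
[[[-0.2,0.77,0.21,0,0,8.4,4],[-0.35,1.14,0.21,0,0,12.9,4],[-0.56,1.54,0.21,0,0,17.9,4],[-0.8,1.91,0.21,0,0,22.9,4],[-1.07,2.27,0.21,0,0,27.9,4],[-1.37,2.6,0.21,0,0,32.9,4],[-1.7,2.9,0.21,0,0,37.9,4],[-1.98,3.12,0.21,0,0,41.9,4],[-2.27,3.32,0.21,0,0,45.9,4],[-2.5,3.45,0.21,0,0,48.9,4],[-2.74,3.58,0.21,0,0,51.9,4]]]
```

Emit:
servo_tool(plan=[[[-0.1,0.4,0.1,0,0,4,4],[-0.2,0.75,0.1,0,0,8.4,4],[-0.35,1.15,0.1,0,0,12.9,4],[-0.55,1.55,0.1,0,0,17.9,4],[-0.8,1.9,0.1,0,0,22.9,4],[-1.05,2.25,0.1,0,0,27.9,4],[-1.35,2.6,0.1,0,0,32.9,4],[-1.7,2.9,0.1,0,0,37.9,4],[-2.0,3.1,0.1,0,0,41.9,4],[-2.25,3.3,0.1,0,0,45.9,4],[-2.5,3.45,0.1,0,0,48.9,4],[-2.75,3.6,0.1,0,0,51.9,4]]])

```text
time_s: 15.27
eef_pos: [0.5205, 0.2885, 0.0321]
tool_rot: [-180.0, -0.1, 46.1]
contact_force: [-1.3, 2.0, 1.0]
width: 0.438
grip_force: 1.3
```

```bash
python3 - <<'E'
from h import *
import plant
orange("side");orange("top")
rows(ph2([-317,-320,-322,-324,-324]),4)
class F: 
    snapshot=staticmethod(lambda c:cv2.imread(f"pics/{c}0.png")); camera_model=staticmethod(r.camera_model)
import h; h.r=F; print("ref"); h.orange("side"); h.orange("top")
E
```

```text
side [305, 301, 9, 20, 142] [0.5148 0.2993] phi 47.2 rad 0.0539
at [0.5208 0.2883 0.0321] [ 1.7999e+02 -7.0000e-02  4.6170e+01] F [ 0.6  1.  -0.2] t 15.37
[[[-0.07,0.25,0.11,0,0,3.2,4],[-0.15,0.5,0.11,0,0,6.2,4],[-0.21,0.67,0.11,0,0,8.2,4],[-0.28,0.84,0.11,0,0,10.2,4],[-0.28,0.84,0.11,0,0,10.2,4]]]
ref
side [300, 297, 9, 21, 138] [0.5204 0.2858] phi 31.7 rad 0.0496
top [142, 148, 11, 8, 46] [0.5231 0.2882] phi 32.4 rad 0.0531
```

Emit:
servo_tool(plan=[[[-0.05,0.25,0.1,0,0,3.2,4],[-0.15,0.5,0.1,0,0,6.2,4],[-0.2,0.65,0.1,0,0,8.2,4],[-0.3,0.85,0.1,0,0,10.2,4],[-0.3,0.85,0.1,0,0,10.2,4]]])

```text
time_s: 15.78
eef_pos: [0.5249, 0.2804, 0.0312]
tool_rot: [-180.0, -0.1, 36.0]
contact_force: [-0.3, 1.5, 0.8]
width: 0.437
grip_force: 0.8
```

```bash
python3 - <<'E'
from h import *
orange("side");orange("top")
rows(ph2([-326,-328,-329,-330]),4)
E
```

```text
side [300, 299, 8, 20, 129] [0.5223 0.2927] phi 36.8 rad 0.055
at [0.5248 0.2804 0.0311] [ 1.7999e+02 -7.0000e-02  3.6090e+01] F [-1.2  1.9  0.4] t 15.88
[[[-0.02,0.17,0.01,0,0,2.1,4],[-0.07,0.34,0.01,0,0,4.1,4],[-0.09,0.42,0.01,0,0,5.1,4],[-0.12,0.51,0.01,0,0,6.1,4]]]
```

Emit:
servo_tool(plan=[[[0,0.15,0,0,0,2,4],[-0.05,0.25,0,0,0,3,4],[-0.05,0.25,0,0,0,3,4],[0,-0.3,0,0,0,3,4],[0,-0.75,0,0,0,3,4],[0,-0.75,-2,0,0,3,4],[0,-0.75,-5,0,0,3,4],[0,-0.75,-8,0,0,3,4],[0,-0.75,-11,0,0,3,4],[0,-0.75,-14,0,0,3,4],[0,-0.75,-14,0,0,3,4]]])

```text
time_s: 16.8
eef_pos: [0.5229, 0.2878, 0.1767]
tool_rot: [179.9, -0.5, 33.0]
contact_force: [1.0, -0.5, 0.4]
width: 0.437
grip_force: 0.0
```

```bash
python3 - <<'E'
from h import *
orange("side");orange("top")
print(r.get_state()['eef_pos'],r.get_state()['contact_force'])
J=cv2.imread("pics/side0.png");I=r.snapshot("side");T=J[294:320,298:311]
def peak(im):
    f=lambda a:cv2.resize(a,None,fx=8,fy=8,interpolation=cv2.INTER_CUBIC)
    m=cv2.matchTemplate(f(im[282:332,286:326]),f(T),cv2.TM_CCOEFF_NORMED);_,v,_,l=cv2.minMaxLoc(m);return v,l[0]/8-12,l[1]/8-12
print(peak(J),peak(I))
for f in(28,31,34,37): 
    g=np.radians(f);print(f,np.round(pix("side",[*(C+.05*np.array([np.cos(g),np.sin(g)])),.077]),2))
E
```

```text
side [300, 299, 9, 19, 143] [0.5215 0.2896] phi 34.6 rad 0.0526
top [142, 148, 8, 8, 39] [0.5241 0.2907] phi 34.0 rad 0.0553
[0.52056608 0.28646376 0.17177768] [ 1.40313741 -0.38165296 -1.01513985]
(0.9983469247817993, 0.0, 0.0) (0.9017417430877686, 0.125, 0.0)
28 [301.66 306.61]
31 [302.85 307.22]
34 [304.08 307.79]
37 [305.36 308.32]
```

```bash
cat > e.py <<'E'
from h import *
def col(im,c):
    if c=="side": a=im[303:315,290:318].astype(float)
    else: a=im[146:158,136:160].astype(float)
    s=a[...,2]-a[...,0]; n=s/np.percentile(s,97); w=np.clip((n-.4)/.4,0,1)
    yy,xx=np.mgrid[:a.shape[0],:a.shape[1]]
    return np.round([(w*xx).sum()/w.sum(),(w*yy).sum()/w.sum(),w.sum()],2)
def spoke(im):
    # dark spokes/rim in top view: best rotation about hub vs side0
    pass
for c in("side","top"):
    print(c,"ref",col(cv2.imread(f"pics/{c}0.png"),c),"now",col(r.snapshot(c),c))
for f in(28,31,34,37):
    g=np.radians(f);p=[*(C+.05*np.array([np.cos(g),np.sin(g)])),.085];print(f,np.round(pix("side",p),2),np.round(pix("top",p),2))
# rotation of the dark spokes seen from above: unwrap both pictures about the hub
u,v=pix("top",[*C,.05]);P=[]
for im in(cv2.imread("pics/top0.png"),r.snapshot("top")):
    p=cv2.warpPolar(im,(24,1440),(u,v),24,cv2.INTER_CUBIC).astype(float).mean(2)[:,7:17].mean(1);P.append(p)
a,b=P
for k in(0,1): # print minima
    q=cv2.GaussianBlur(np.r_[P[k],P[k]].reshape(-1,1),(1,61),0).ravel()[:1440*2]
    m=[i for i in range(720,720+1440) if q[i]==q[i-60:i+60].min()]
    print([(round((i%1440)/4,1),round(q[i])) for i in m])
E
python3 e.py
```

```text
side ref [ 13.35   5.58 105.74] now [ 13.59   5.6  105.2 ]
top ref [10.57  5.31 34.97] now [10.99  5.85 47.75]
28 [301.81 303.22] [148.49 151.73]
31 [303.   303.83] [147.48 152.27]
34 [304.24 304.4 ] [146.5  152.86]
37 [305.53 304.92] [145.55 153.5 ]
[(239.8, 17), (308.8, 226), (0.0, 19), (53.5, 224), (119.2, 17), (161.0, 226)]
[(240.0, 13), (359.5, 14), (60.2, 223), (119.5, 14)]
```

```bash
python3 -c "
from plant import r
print(r.hand_in())"
```

```text
the job is handed in; nothing more can be done
None
```

I pushed the hand wheel clockwise through one full turn, in two strokes with the fingers re-placed at about 235°, and handed the job in at about 17 s; the handle stopped within about 1° of its start position by the before-and-after pictures, and the fingers were lifted clear of it.

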